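# Make up two tea kits on the window ledge

## Robot

A 6-joint arm with a two-finger parallel gripper is mounted at the origin on the work surface. World frame = base frame: x ahead of the robot, y to its left, z up, the work surface at z = 0. Lengths are in m, angles in rad, forces in N, time in s.
With the tool pointing down it reaches from about 0.35 to 0.975 m from the base axis. Payload 7.1 kg.
Tool frame: the origin (TCP) lies midway between the tips of the shut fingers; the grasp point (between the pads) lies 19 mm behind it; z points along the fingers, x is the direction in which the jaws open and shut, and the axes are right-handed (so a half turn about z gives the same grasp; the last joint's range is limited). The gripper opens to 88 mm and grips with 3 to 60 N. Pads are 20 mm wide; open, the fingers measure 115 mm over their backs; the gripper's body (75 mm by 178 mm) begins 61 mm behind the grasp point.
Start: joints at [1.216, 0.423, 1.63, -0, 1.089, -0.019], TCP at [0.206, 0.59, 0.223] pointing down, gripper open.
Joint ranges: [-3, 3], [-0.9, 2.11], [0.09, 2.58], [-1.31, 4.45], [0.11, 2.69], [-2.54, 2.54]. Speed limits (rad/s): [2.39, 2.39, 3.01, 3.14, 3.14, 3.14].

## Interface

Orientations are given as a unit quaternion [w, x, y, z].
In Python, from station import move_pose, movel, movej, command_gripper, wait, inverse_kinematics, read_camera, camera_info, MotionError, job_done, get_time, get_joint_pos, get_qvel, get_effort, get_tcp_pos, get_ee_rot, get_ft_force, get_ft_torque, get_grip_width gives the robot as it stands. Calls block until the motion is done:
- move_pose(position, orientation): joint-space move of the TCP to a pose.
- movel(position, frame=None, v=0.15, until_force=None): straight line of the TCP; frame=None keeps the orientation; v is the mean speed in m/s. With until_force (N) it stops when the force on the tool has changed by that much, and returns True; else False.
- movej(angles): joint-space move.
- command_gripper(opening): opening from 0.0 (shut) to 1.0 (fully open); the grip force is fixed at half the most; returns when the fingers have stopped.
- wait(seconds).
- inverse_kinematics(position, orientation): joint angles nearest the present ones, or None.
- read_camera(name): name is "side" or "top"; returns the picture (384x512x3 uint8, red, green, blue); there is no depth.
- camera_info(name): a dict with "intrinsics" (3x3 intrinsics, pixels), "T" (4x4, takes a point from camera to world coordinates). Camera axes: x right, y up, looking along -z (the intrinsics and any distortion apply to the point x, -y, -z); pixel columns grow to the right and rows downward; lengths in m; the calibration is good to about 2 mm. A picture is of the moment at which its call begins. camera_info takes no time and is no camera call.
A pose or a line that the arm cannot do raises MotionError and nothing moves.
- job_done(): hands the job in, once; it reports no verdict.
Readings, each from a call of its own:
- get_time(): time.
- get_joint_pos(): joint angles.
- get_qvel(): joint speeds.
- get_effort(): joint torques, N m.
- get_tcp_pos(): TCP position.
- get_ee_rot(): TCP orientation.
- get_ft_force(): force on the tool from outside, world axes, zero at the start.
- get_ft_torque(): the same for the moment, N m.
- get_grip_width(): opening from 0.0 (shut) to 1.0 (fully open).
Only numpy, scipy, OpenCV 4.12 (cv2) and the standard library are available. Lean on these libraries where they do the work, as an engineer would, in place of code of your own. Each camera call takes 0.05 s, during which the arm holds its last target. There are 200 camera calls.

## Task

Make up two tea kits from the stock on the ledge. Kit one is the round white caddy: pack both tall tea tubes and one short tube into it, all three standing upright side by side on its floor; kit two is the wooden tray: stand the other short tube inside the wooden ring and set the glass cup that stands on the bare ledge upright on the middle of the tray's steel saucer. Do not shift or knock over the low sugar tin or the other cup that already has its saucer.

Things in the scene. Friction and masses are not known exactly. Their poses are not given: they have to be found in the camera images.
- tall_tube_1: one of two alike TALL tubes: tea tube of brushed steel with a cork-coloured lid, a closed cylinder 38 mm in diameter and 105 mm tall (the lid is the top 12 mm, 35 mm in diameter), about 110 g, standing upright on the ledge; origin at the centre of its underside, z up its axis
- tall_tube_2: one of two alike TALL tubes: tea tube of brushed steel with a cork-coloured lid, a closed cylinder 38 mm in diameter and 105 mm tall (the lid is the top 12 mm, 35 mm in diameter), about 110 g, standing upright on the ledge; origin at the centre of its underside, z up its axis
- short_tube_1: one of two alike SHORT tubes: tea tube of brushed steel with a cork-coloured lid, a closed cylinder 38 mm in diameter and 75 mm tall (the lid is the top 12 mm, 35 mm in diameter), about 80 g, standing upright on the ledge; origin at the centre of its underside, z up its axis
- short_tube_2: one of two alike SHORT tubes: tea tube of brushed steel with a cork-coloured lid, a closed cylinder 38 mm in diameter and 75 mm tall (the lid is the top 12 mm, 35 mm in diameter), about 80 g, standing upright on the ledge; origin at the centre of its underside, z up its axis
- glass_cup: straight clear glass cup, 56 mm outside diameter, 78 mm tall, 3 mm wall, with a steel band 57 mm in diameter round its lowest 30 mm, about 160 g; open end up, standing on the bare ledge with no saucer; origin at the centre of its underside, z up
- round_caddy: kit one: fixed round open caddy of white ceramic, 110 mm outside and 100 mm inside diameter, rim 35 mm high, flat inner floor 6 mm above its underside; it holds three tubes upright side by side in a triangular cluster (e.g. each tube's axis 27 mm from the caddy's centre, 120 degrees apart); origin at the centre of its underside, on the ledge
- saucer: kit two: steel saucer, 104 mm across, rim 9 mm high, flat inner floor about 74 mm across and 4 mm above its underside; fixed on a low wooden tray (120 x 235 mm, floor 8 mm above the ledge, rim 14 mm high) beside the collar, their centres 114 mm apart; origin at the centre of its underside, on the tray's floor
- collar: kit two: pale wooden ring fixed on the same tray, 68 mm outside and 56 mm inside diameter, 18 mm high, open through to the tray's floor, where a tube stands in it; origin at the centre of its underside, on the tray's floor (8 mm above the ledge)
- sugar_tin: bystander: low round steel tin with a dark lid, 62 mm in diameter, 34 mm tall, loose, standing among the stock; not to be moved; origin at the centre of its underside
- served_cup: bystander: the other glass cup, like glass_cup but already standing on a saucer of its own at the far edge of the ledge, without a tray; not to be moved; origin at the centre of its underside
Mind the look-alikes: they are no part of the job. What is shaped like the short_tube_2 but green is not meant. Leave any purple look-alike of the glass_cup alone.

How it is judged:
At the end, for the whole second after the job is handed in: Both tall tubes and one short tube stand upright (0.1 rad) on the caddy's floor (axes within 36 mm of its centre), the other short tube upright on the tray's floor inside the ring, the cup upright on the saucer's floor within 15 mm of its centre; all at rest (horizontal distance between each of tall_tube_1, tall_tube_2 and round_caddy below 0.036 m and z of tall_tube_1 in the frame of round_caddy between 0.002 and 0.012 m and angle between each of tall_tube_1, tall_tube_2, glass_cup's own z axis and vertical below 0.1 rad and z of tall_tube_2 in the frame of round_caddy between 0.002 and 0.012 m and horizontal distance between glass_cup and saucer below 0.015 m and z of glass_cup in the frame of saucer between 0 and 0.009 m and ((horizontal distance between short_tube_1 and round_caddy below 0.036 m and z of short_tube_1 in the frame of round_caddy between 0.002 and 0.012 m and angle between each of short_tube_1, short_tube_2's own z axis and vertical below 0.1 rad and horizontal distance between short_tube_2 and collar below 0.014 m and z of short_tube_2 in the frame of collar between -0.004 and 0.006 m) or (horizontal distance between short_tube_2 and round_caddy below 0.036 m and z of short_tube_2 in the frame of round_caddy between 0.002 and 0.012 m and angle between each of short_tube_2, short_tube_1's own z axis and vertical below 0.1 rad and horizontal distance between short_tube_1 and collar below 0.014 m and z of short_tube_1 in the frame of collar between -0.004 and 0.006 m)) and linear speed of each of tall_tube_1, tall_tube_2, short_tube_1, short_tube_2, glass_cup below 0.02 m/s and angular speed of each of tall_tube_1, tall_tube_2, short_tube_1, short_tube_2, glass_cup below 0.2 rad/s); the robot touches nothing.
It fails at once if the sugar tin is shifted by more than 25 mm or tipped (distance of sugar_tin from where it was at the start of the episode above 0.025 m or angle between sugar_tin's own z axis and vertical above 0.4 rad).
It fails at once if the other cup is shifted by more than 25 mm or tipped (distance of served_cup from where it was at the start of the episode above 0.025 m or angle between served_cup's own z axis and vertical above 0.4 rad).
It also fails if it takes over 144 s, if anything falls off the work surface, if the arm or the gripper's body presses on something with over 40 N, if the wrist force passes 120 N, or if a joint passes its speed limit or range.

## Working session

There is one attempt and no reset: what is moved stays moved. The work goes in short steps, each a Python script; the robot and the scene stay as the last script left them, time stands still between calls to the robot, and variables do not carry over. Pictures are saved under pics/ and viewed, about 12 in all and at most 16, crops included, and the job is handed in when it is done.

```bash
mkdir -p pics
python3 - <<'E'
from station import *
import cv2
for n in("top","side"):
    cv2.imwrite(f"pics/{n}0.png",cv2.resize(read_camera(n)[:,:,::-1],(800,600),interpolation=cv2.INTER_CUBIC))
    c=camera_info(n);print(c)
print(get_time(),get_ee_rot(),get_joint_pos())
E
```

```text
{'intrinsics': array([[487.08851979,   0.        , 251.99348587],
       [  0.        , 487.08851979, 203.27968376],
       [  0.        ,   0.        ,   1.        ]]), 'T': array([[-0.01227555,  0.99463968, -0.10267042,  0.48109459],
       [-0.99986646, -0.01331768, -0.00947093,  0.00679812],
       [-0.0107875 ,  0.10254045,  0.99467034,  1.24048266],
       [ 0.        ,  0.        ,  0.        ,  1.        ]])}
{'intrinsics': array([[349.18194295,   0.        , 255.06477398],
       [  0.        , 349.18194295, 198.74570467],
       [  0.        ,   0.        ,   1.        ]]), 'T': array([[ 0.96449565,  0.15630499, -0.21287765,  0.42249031],
       [-0.26404353,  0.58719179, -0.76517111, -0.61895901],
       [ 0.00539995,  0.79421317,  0.60761524,  0.56396606],
       [ 0.        ,  0.        ,  0.        ,  1.        ]])}
0.1 [ 3.96206821e-04  8.15333891e-01  5.78990659e-01 -5.53156375e-04] [ 1.21598986e+00  4.23736797e-01  1.63061120e+00 -3.54154794e-05
  1.08860513e+00 -1.89744202e-02]
```

View pics/top0.png

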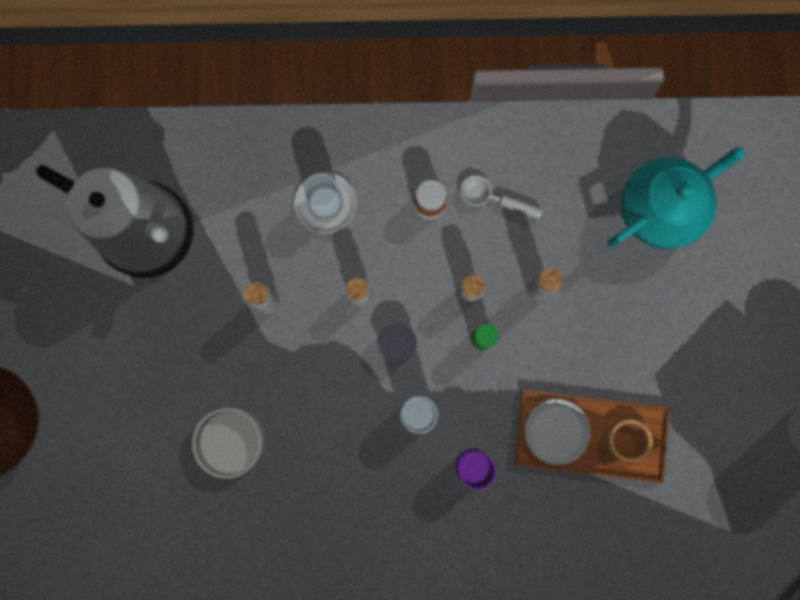

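View pics/side0.png

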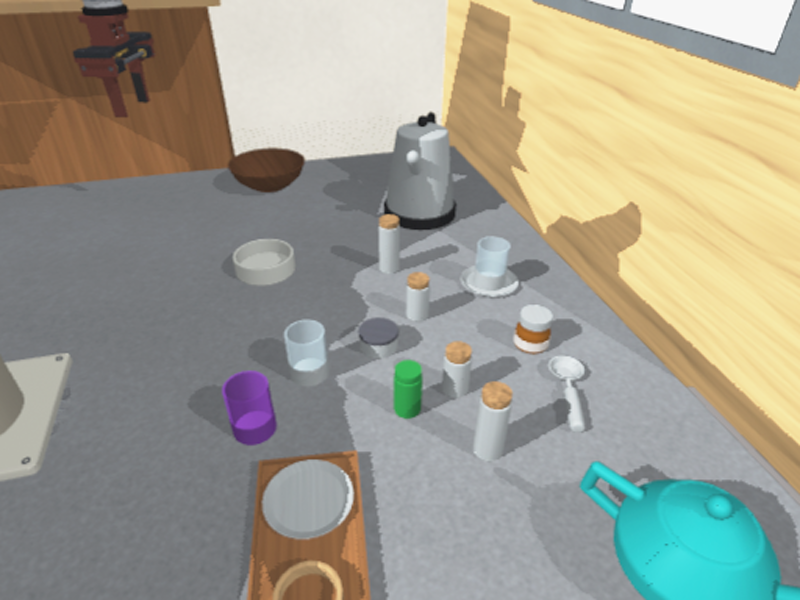

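Top view (800x600 px): the tall tubes are at (256,293) and (550,280), and the short tubes at (357,289) and (473,287). The green decoy is at (486,337). The clear cup on bare ledge is at (419,414), its purple decoy at (476,469), and the served cup at (324,200). The tin is at (397,343), caddy (228,443), saucer (557,432) and ring (631,441). I choose the orange-lidded tubes and the clear cup without a saucer. Next I localise them and check with overlays.

```bash
cat > vis.py <<'E'
import numpy as np, cv2
from station import *
def proj(n,P):
    c=camera_info(n);T=c["T"];p=(np.atleast_2d(P)-T[:3,3])@T[:3,:3]
    q=np.c_[p[:,0],-p[:,1],-p[:,2]]@c["intrinsics"].T
    return q[:,:2]/q[:,2:]
def back(n,uv,z):
    c=camera_info(n);T=c["T"];d=np.linalg.solve(c["intrinsics"],[uv[0],uv[1],1.]);d=T[:3,:3]@[d[0],-d[1],-d[2]]
    o=T[:3,3];return (o+d*(z-o[2])/d[2])[:2]
def ring(x,y,z,r):
    t=np.linspace(0,2*np.pi,48);return np.c_[x+r*np.cos(t),y+r*np.sin(t),0*t+z]
def hullc(n,xy,r,z0,z1):
    h=cv2.convexHull(proj(n,np.r_[ring(*xy,z0,r),ring(*xy,z1,r)]).astype(np.float32));m=cv2.moments(h)
    return np.array([m['m10'],m['m01']])/m['m00'],m['m00']
def fit(n,uv,r,z0,z1):
    xy=back(n,uv,z1)
    for _ in range(6): xy=xy+back(n,uv,z1)-back(n,hullc(n,xy,r,z0,z1)[0],z1)
    return xy
def lids(n,img):
    h=cv2.cvtColor(img,cv2.COLOR_RGB2HSV);m=cv2.inRange(h,(8,90,90),(19,255,255))
    k,l,s,c=cv2.connectedComponentsWithStats(m);return [(c[i],s[i,4]) for i in range(1,k) if 40<s[i,4]<500]
E
python3 - <<'E'
from vis import *
I={n:read_camera(n) for n in("top","side")}
for n in I:
    for c,a in lids(n,I[n]): print(n,c*1.5625,a,"short",fit(n,c,.0175,.063,.075),"tall",fit(n,c,.0175,.093,.105))
g=dict(cup=((419,414),.078,[(.028,.078),(.0285,.0)]),caddy=((228,443),.035,[(.055,.035),(.05,.035)]),
 saucer=((557,432),.017,[(.052,.017)]),collar=((631,441),.026,[(.034,.026),(.028,.026)]),tin=((397,343),.034,[(.031,.034)]))
rows=[]
big={n:cv2.resize(I[n],None,fx=5,fy=5,interpolation=cv2.INTER_CUBIC) for n in I}
for k,(uv,z,rs) in g.items():
    xy=back("top",np.array(uv)/1.5625,z);print(k,xy)
    row=[]
    for n in I:
        b=big[n].copy()
        for r,zz in rs: cv2.polylines(b,[(proj(n,ring(*xy,zz,r))*5+2).astype(np.int32)],True,(255,0,0),1)
        c=(proj(n,[[*xy,z]])[0]*5).astype(int);b=cv2.copyMakeBorder(b,150,150,150,150,0)
        row.append(b[c[1]:c[1]+300,c[0]:c[0]+300][:, :])
    rows.append(np.vstack(row))
cv2.imwrite("pics/ov.png",cv2.resize(np.hstack([cv2.resize(r,(160,320)) if 0 else r for r in rows])[:,:,::-1],(1500*8//15,600*8//15)))
cv2.imwrite("pics/ov.png",np.vstack([np.hstack([r[:300] for r in rows[:4]]),np.hstack([r[300:] for r in rows[:4]])])[:,:,::-1][:, :1200])
im=cv2.imread("pics/ov.png");cv2.imwrite("pics/ov.png",cv2.resize(im,(800,400)))
E
```

```text
top [603.30528846  55.61899038] 52 short [ 1.01870769 -0.32233507] tall [ 1.0049359  -0.31390284]
top [549.62121212 279.26136364] 165 short [ 0.65858501 -0.22462007] tall [ 0.65403735 -0.21868858]
top [472.69736842 285.24876645] 152 short [ 0.65082994 -0.10518225] tall [ 0.64647956 -0.10231103]
top [356.49834437 288.11051325] 151 short [0.64882897 0.07523545] tall [0.64452924 0.07348083]
top [255.72593168 293.00271739] 161 short [0.6433518  0.23209166] tall [0.63919433 0.22631726]
top [633.62585616 476.66952055] 73 short [ 0.35585589 -0.34112927] tall [ 0.35906669 -0.33221283]
side [765.68287037 161.1882716 ] 81 short [1.58089589 0.33926181] tall [1.51068928 0.28120844]
side [388.70811856 220.36082474] 97 short [0.65249029 0.28195242] tall [0.63855765 0.22737506]
side [417.50837054 280.2734375 ] 112 short [0.64666906 0.07409938] tall [0.63308921 0.03212314]
side [531.1615566  334.47327044] 159 short [ 0.76258674 -0.09740792] tall [ 0.74197915 -0.12898523]
side [457.70596591 351.88210227] 176 short [ 0.6492809  -0.10529989] tall [ 0.63554335 -0.13639922]
side [495.8976834  394.63079151] 259 short [ 0.66756184 -0.19261584] tall [ 0.65271514 -0.21842021]
cup [ 0.45377565 -0.01860583]
caddy [0.41120825 0.28081872]
saucer [ 0.42134782 -0.23854198]
collar [ 0.40641249 -0.35236988]
tin [0.56504732 0.0136056 ]
```

View pics/ov.png

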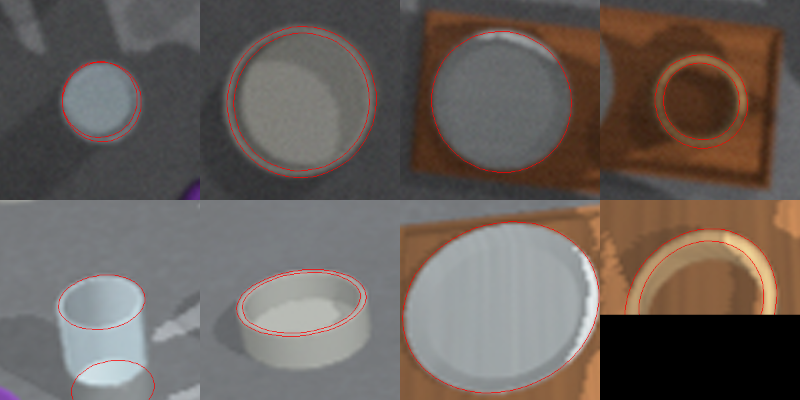

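The overlays fit: caddy, saucer and ring line up, and the saucer–ring distance comes out at 115 mm against the given 114. The two cameras agree on the tubes to 2–4 mm only under the right height class: A tall (.639,.227), B short (.648,.075), C short (.650,-.105), D tall (.653,-.219). I take one close crop of the choice, then write the helper.

```bash
cat > rob.py <<'E'
from vis import *
UP=.26
def q(a): return [0,np.cos(a/2),np.sin(a/2),0]
def near(a,xy):  # jaw angle (mod pi) nearest the arm's azimuth keeps joint 6 central
    z=np.arctan2(xy[1],xy[0]);return z+(a-z+np.pi/2)%np.pi-np.pi/2
def go(xy,z,a): move_pose([*xy,z],q(near(np.radians(a),xy)))
def pick(xy,h,a,op):
    command_gripper(op);go(xy,UP,a)
    movel([*xy,.13],v=.25);hit=movel([*xy,h-.019],v=.12,until_force=8)
    command_gripper(0);w=get_grip_width()*88
    movel([*xy,UP],v=.25);print("pick",hit,"width",w,"->",get_grip_width()*88,"t",get_time())
    return w
def place(xy,h,floor,a,op):
    z=floor+h-.019;go(xy,UP,a)
    movel([*xy,z+.012],v=.2);wait(.2)
    hit=movel([*xy,z-.002],v=.04,until_force=5);e=get_tcp_pos()[2]-z
    command_gripper(op);wait(.1);movel([*xy,UP],v=.25)
    print("place",hit,"dz",e,"t",get_time())
CAD=np.array([.4112,.2808]);SAU=np.array([.4213,-.2385]);COL=np.array([.4064,-.3524])
def slot(phi,r=.028): return CAD+r*np.array([np.cos(np.radians(phi)),np.sin(np.radians(phi))])
def snap(n,name,box=None,s=2):
    im=read_camera(n)[:,:,::-1]
    if box: im=im[box[1]:box[3],box[0]:box[2]]
    cv2.imwrite("pics/"+name,cv2.resize(im,None,fx=s,fy=s,interpolation=cv2.INTER_CUBIC))
E
python3 - <<'E'
from rob import *
snap("side","choice.png",(130,120,380,310),3)
E
```

```text
(no output)
```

View pics/choice.png

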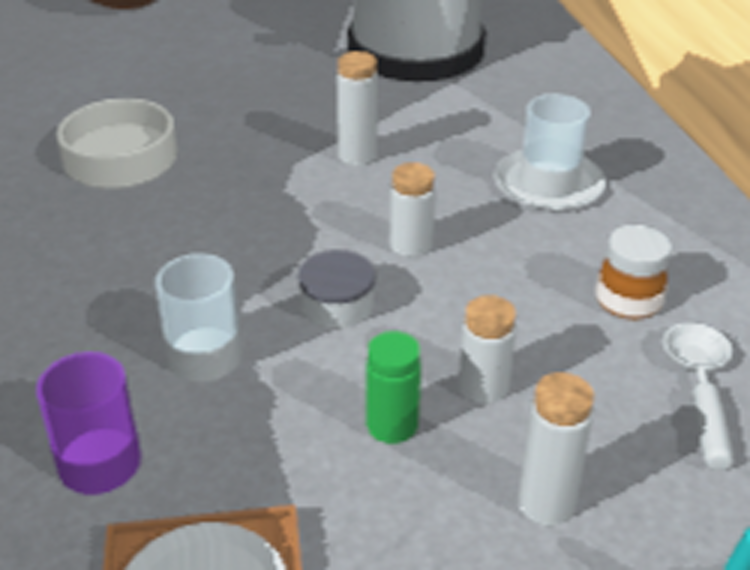

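Run:
```python
from rob import *
if pick((.6478,.0747),.052,30,.7)>30:
    place(slot(214),.052,.006,304,.75)
snap("top","p1.png",(90,150,390,384),2.6)
```

```text
pick False width 37.282180868836726 -> 37.0986070504385 t 6.4667
place True dz -0.0011734578274627122 t 11.225
```

View pics/p1.png

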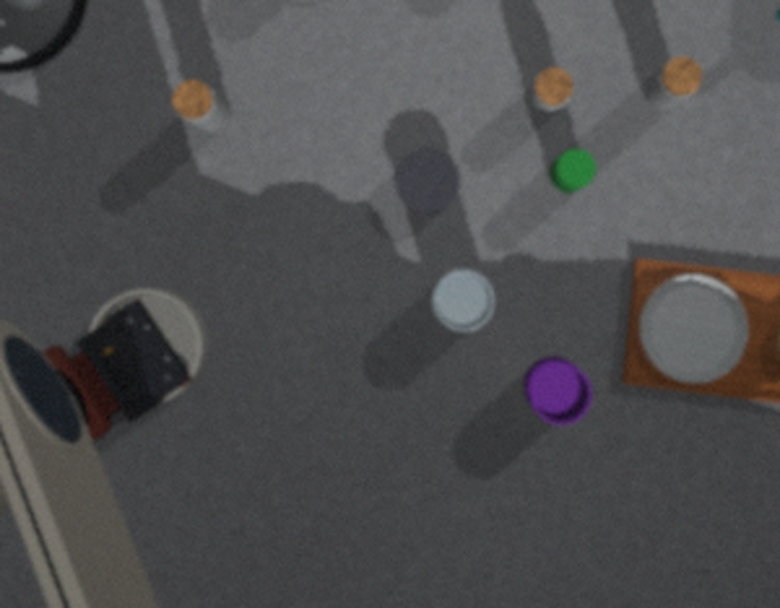

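The crop confirms the choice: the cork-lidded tubes and the clear cup without a saucer, with the green and purple decoys and the tin standing apart. After the first place the gripper hides the caddy at crop (140,350). I do the ring tube next, then check both.

Run:
```python
from rob import *
if pick((.650,-.1052),.052,90,.65)>30:
    place(COL,.052,.008,-41,.7)
go((.65,-.2186),UP,0)
for c,a in lids("top",read_camera("top")): print(c,a,fit("top",c,.0175,.069,.081),fit("top",c,.0175,.071,.083))
snap("top","p2.png",(110,170,440,330),2.4)
```

```text
pick False width 37.38711937467741 -> 37.40819364804736 t 17.3167
place True dz -0.00010051592267448783 t 22.0667
[40.94198895  1.93646409] 362 [1.11951343 0.54443336] [1.11841763 0.54351048]
[488.625        3.74553571] 224 [ 1.09443046 -0.57922436] [ 1.09337772 -0.5782184 ]
[ 9.5        11.87878788] 66 [1.0946189  0.62323292] [1.09356584 0.62217478]
[350.1984127  178.50793651] 126 [ 0.65826193 -0.21969841] [ 0.65795773 -0.21930939]
[339.06666667 251.88888889] 45 [ 0.48252881 -0.18747929] [ 0.48252643 -0.18714548]
```

View pics/p2.png

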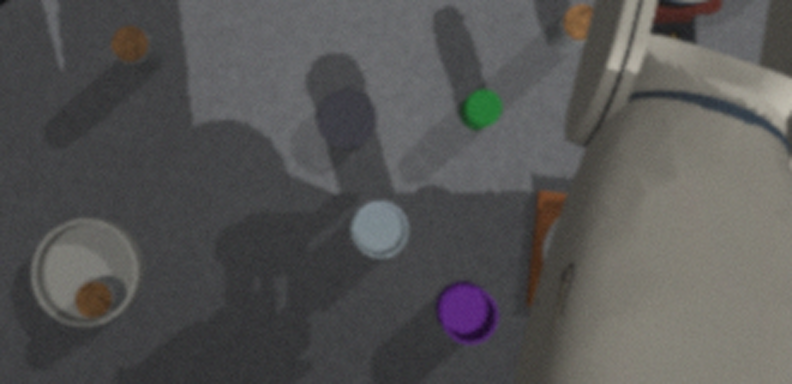

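The short tube stands upright in the caddy, lid at crop (93,299), near its slot. The arm hides the tray. Next the tall tubes.

Run:
```python
from rob import *
print("seen",back("top",(148.75,294.6),.081),"want",slot(214))
if pick((.6535,-.2186),.075,0,.7)>30:
    place(slot(334),.075,.006,64,.7)
    go((.639,.2268),UP,150)
    snap("top","p3.png",(90,170,440,350),2.2)
```

```text
seen [0.38801964 0.26342712] want [0.38798695 0.2651426 ]
pick False width 37.92860027118186 -> 37.73103796131496 t 26.6083
place True dz -0.00038055501115287493 t 31.7833
```

View pics/p3.png

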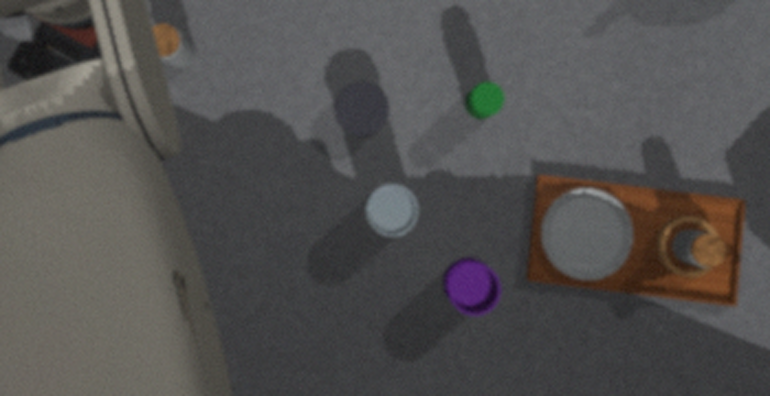

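The ring tube stands, lid at crop (709,249), and the tray is undisturbed. Now tall tube A, then the cup.

Run:
```python
from rob import *
print("collar tube",back("top",(412.3,283.2),.083),"want",COL)
if pick((.639,.2268),.075,150,.7)>30:
    place(slot(94),.075,.006,184,.65)
    go((.4538,-.0186),UP,-45)
    snap("side","p4.png",(100,110,330,260),3.4)
    for c,a in lids("top",read_camera("top")): print(c,a,"caddy tall",fit("top",c,.0175,.099,.111),"short",fit("top",c,.0175,.069,.081))
```

```text
collar tube [ 0.40746636 -0.3551547 ] want [ 0.4064 -0.3524]
pick False width 38.032216771925206 -> 37.39757772818447 t 36.4917
place True dz -0.00025122093218246655 t 40.6583
[483.49517685   3.58842444] 311 caddy tall [ 1.07926312 -0.5517449 ] short [ 1.09507082 -0.56650702]
[13.72826087 11.79347826] 92 caddy tall [1.07885523 0.59692723] short [1.094652   0.61252368]
[368.48561151 256.64388489] 278 caddy tall [ 0.4707294  -0.25000663] short [ 0.47045381 -0.25679834]
[407.44230769 305.80769231] 52 caddy tall [ 0.35799784 -0.33473408] short [ 0.35474182 -0.34376429]
```

View pics/p4.png

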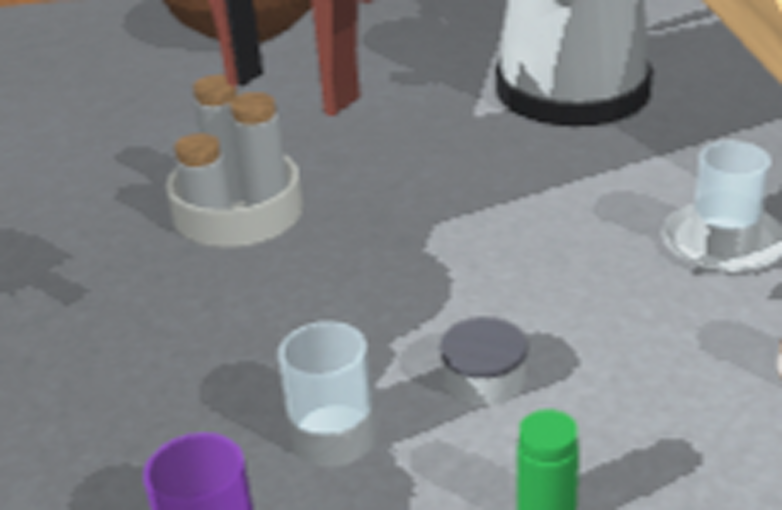

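All three tubes stand in the caddy, with lids at (215,90), (252,108) and (198,148). Now the cup.

Run:
```python
from rob import *
if pick((.4538,-.0186),.052,-45,1.)>45:
    place(SAU,.052,.012,0,1.)
go((.3,.5),.3,60)
I=read_camera("top");
for c,a in lids("top",I): print(c,a,"tall",fit("top",c,.0175,.099,.111),"short",fit("top",c,.0175,.069,.081))
snap("top","p5.png",(70,90,450,350),2.1)
snap("side","p6.png",(90,110,400,384),2.1)
```

```text
pick False width 56.289234878435806 -> 56.294125260676864 t 46.2
place True dz -0.0004914831107728224 t 50.85
[385.75862069  35.43103448] 58 tall [ 1.00261298 -0.31137191] short [ 1.0163962  -0.31978185]
[378.03960396 258.74257426] 202 tall [ 0.46564446 -0.27184208] short [ 0.46523447 -0.27921074]
[147.38636364 274.22727273] 44 tall [0.43654019 0.26159712] short [0.43536043 0.26833547]
[124.29268293 287.56097561] 41 tall [0.4066827  0.31474373] short [0.40471361 0.32288626]
[144.86046512 295.97674419] 43 tall [0.38699116 0.26694778] short [0.38450109 0.27382723]
[407.95       305.21666667] 60 tall [ 0.35931356 -0.33595049] short [ 0.35609231 -0.34501284]
```

View pics/p5.png

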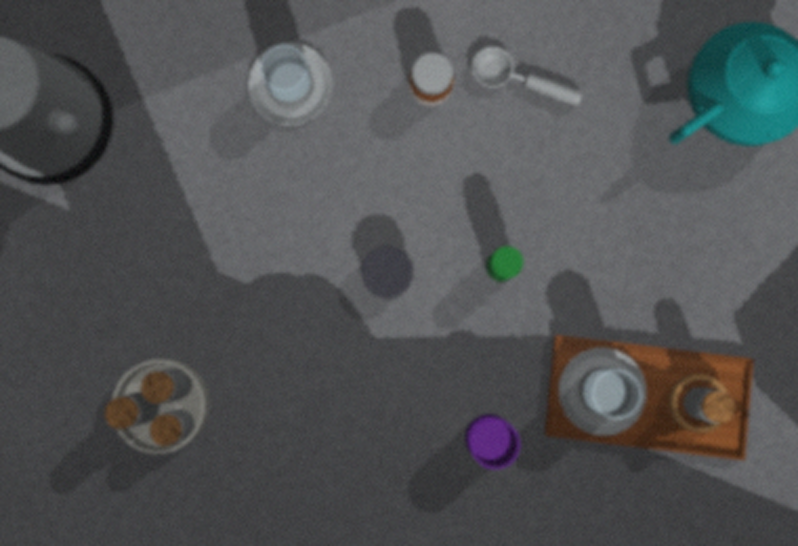

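View pics/p6.png

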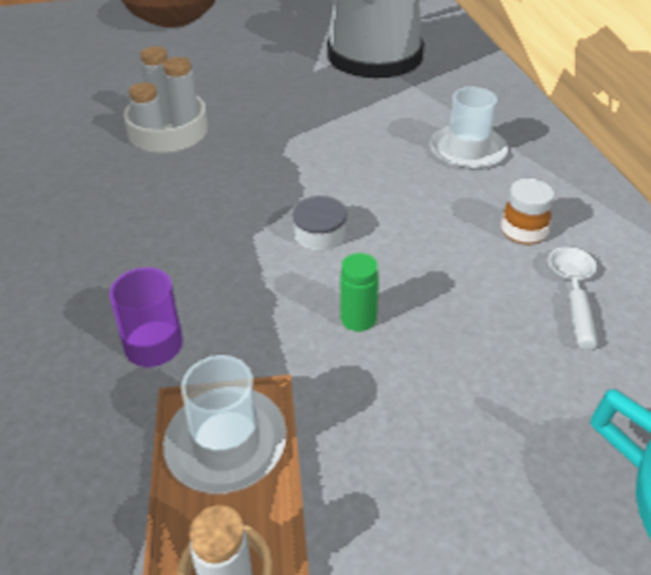

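Everything looks upright, with the cup at (610,393) on the saucer. I make one overlay check of cup and ring tube before handing in.

Run:
```python
from rob import *
t=[]
for n in("top","side"):
    b=cv2.resize(read_camera(n),None,fx=5,fy=5,interpolation=cv2.INTER_CUBIC)
    for xy,z,r,c in[(SAU,.09,.028,(255,0,0)),(SAU,.017,.052,(0,255,0)),(COL,.083,.0175,(255,0,0)),(COL,.026,.034,(0,255,0))]:
        cv2.polylines(b,[(proj(n,ring(*xy,z,r))*5+2).astype(np.int32)],True,c,1)
    c=(proj(n,[[*((SAU+COL)/2),.05]])[0]*5).astype(int);y=min(max(c[1]-300,0),1320)
    t.append(cv2.resize(b[y:y+600,c[0]-300:c[0]+300],(400,400)))
cv2.imwrite("pics/p7.png",np.hstack(t)[:,:,::-1])
print(back("top",(360.5,277.1),.09),SAU)
```

```text
[ 0.42337131 -0.23320984] [ 0.4213 -0.2385]
```

View pics/p7.png

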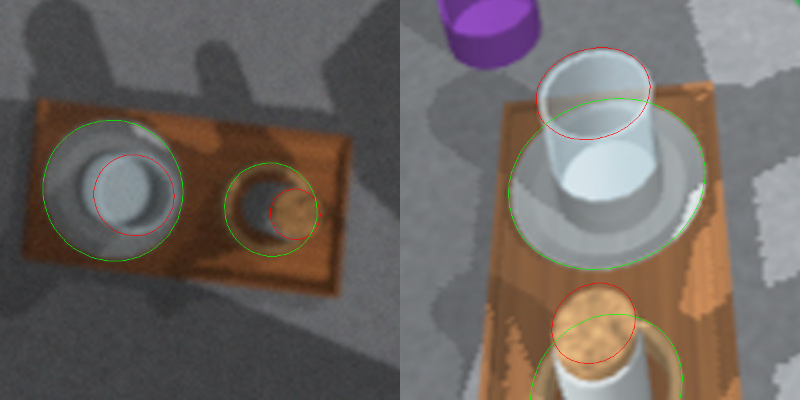

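The predicted rims for upright, centred poses (red) match both the cup and the ring tube in both views, to within about 3 mm. I hand the job in.

```bash
python3 -c "
from station import *
wait(.5);print(get_time(),abs(get_qvel()).max());print(job_done())"
```

```text
54.25 0.0026233357657086064
the job is handed in; nothing more can be done
None
```

Both kits are packed and the job was handed in at about 54 s of the 144 s allowed. No verdict was reported.

- **Kit one:** both tall tubes and one short tube stand upright in the round caddy, seen in both cameras. Their lids lie about 25 to 34 mm from the caddy's centre, within the 36 mm limit.
- **Kit two:** the other short tube is in the wooden ring, measured about 3 mm from its centre. The cup is on the steel saucer. A by-eye pixel reading put it about 6 mm off centre, while the final overlay in both views put it within about 3 mm. Both figures are inside the 15 mm limit.
- **Placing and gripping:** each item touched down within about 1 mm of its expected height. The grip widths matched the sizes given, about 37–38 mm for the tubes and 56 mm for the cup.
- **Bystanders and look-alikes:** the sugar tin, the served cup and the green and purple look-alikes look unmoved in the last pictures. I judged that by eye and did not measure it.

No check failed.

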